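# Unlock a crockery crate and hold its gate open

## Task

Open the cream crockery crate on the counter so that a colleague can unload it: draw its red lock fork back until the grip stands between the two green patches, then squeeze the orange catch fully in, and after it the blue one. Then take the black post on the white gate, swing the gate out past its detent until it stands wide open, square to the side of the crate, and finish while still holding it there, because it is sprung shut. Leave the cups, tins and everything else on the counter where they are.

Things in the scene. Friction and masses are not known exactly. Their poses are not given: they have to be found in the camera images.
- crate: Cream crate, 240 (its x) by 275 (its y) by 140 mm high, fixed; origin on the counter under the middle of its 240 mm width; axes level, turning with it. Its body spans y -115 to +160. A deck at height 140 mm covers y -111 to +69; behind it an open bay holds two loose tumblers. The gate closes its -y side.
- lock (a joint): How far the red lock fork is drawn back along the crate's +y, in m: 0 to 0.080 end to end; it starts at 0 to 0.02 and the green patches mark 0.056. Friction about 2 N, it stays where it is left. Its two low prongs (12 mm above the deck at most) stand between the jaws of the catches and block them until about 0.044.
- lock_grip (a point): Middle of the red lock's upright grip block, 36 mm above the deck. The block is 20 mm along the crate's x, 26 mm along y, and spans heights 12 to 54 mm above the deck; below it a bar 110 mm long along x and 12 mm high at most.
- lock_mark (a point): Where the middle of the lock's grip has to stand (between two green patches painted on the deck, each 16 mm long along the crate's y), same height as the grip's middle.
- catch_orange (a joint): How far the orange catch is squeezed, in m: 0 latched, 0.012 fully in. Friction about 6 N (squeeze with 15 to 25 N); it stays in when let go.
- orange_mid (a point): Orange catch: two upright jaws on the deck, each 8 mm along the crate's x by 18 mm along y, tops 40 mm above the deck. This fixed point lies midway between the latched jaws, 28 mm above the deck. Outer faces 22 mm either way along the crate's x: 44 mm over both, 32 mm squeezed; the -x jaw slides, the +x jaw is fixed.
- catch_blue (a joint): How far the blue catch is squeezed, as for the orange one.
- blue_mid (a point): Blue catch: made and measured just like the orange one, 80 mm from it along the crate's x; either may be the one nearer the hinge. Low steel arms of the catches reach out over the gate's top, up to 12 mm above the deck.
- gate (a joint): Gate angle in rad: 0 shut, growing as it swings out from the crate's -y side and back towards its -x, clockwise seen from above; 1.57 is square, stop at 1.75. A detent resists from 0.2 to 0.45 (up to 12 N at the post), then lets it run to 0.7; a spring pulls it shut (1 N at the post when shut, 3 N wide open). A latched catch blocks it.
- gate_post (a point): On the axis of the black upright round post at the gate's free end, 16 mm across; the point is 18 mm below its top (top 186 mm above the counter) and 42 mm above the bracket that carries the post. It turns with the gate; shut, it lies 20 to 25 mm outside the crate. The gate's top bar is at 129 mm, and its two steel lugs reach 143 mm.
- gate_hinge (a point): Point on the gate's upright hinge axis (fixed), at the height of gate_post; the post goes round it at a radius of 176 mm.
- tin: Loose steel tin, 72 mm across, 100 mm high, beside the crate; leave alone. Origin under its middle.
- jar: Loose amber jar, 64 mm across, 90 mm high; leave alone. Origin under its middle.
- soap: Loose green bottle with red cap, 60 mm across, 170 mm high; leave alone. Origin under its middle.
- mug: Loose white mug, 80 mm across plus handle, 92 mm high; leave alone. Origin under its middle.
- sponge: Loose yellow sponge block, 100 x 65 x 35 mm; leave alone. Origin under its middle.
- tumbler0: Loose white tumbler, 62 mm across, 100 mm high, in the crate's rear bay; leave alone. Origin under its middle.
- tumbler1: Loose blue tumbler, 62 mm across, 100 mm high, in the crate's rear bay; leave alone. Origin under its middle.

How it is judged (in metres and radians):
On the way, in this order (a step that is already met when the one before it is completed fails the run):
1. the red lock stands at the green patches (within 9 mm) (value of joint lock between 0.047 and 0.065 m), for 0.2 s.
2. the orange catch is squeezed in, the lock still at the green patches (all of step 1 and value of joint catch_orange above 0.009 m), for 0.1 s.
3. then the blue catch is squeezed in too (all of step 2 and value of joint catch_blue above 0.009 m), for 0.1 s.
4. the gate is swung past its detent (all of step 3 and value of joint gate above 0.75 rad), for 0.02 s.
At the end, for the whole second after the job is handed in: The gate is held still by the gripper's fingers (touching it with over 1 N) at 1.38 rad (79 degrees) or more; both catches are squeezed in by at least 9 of their 12 mm, and the lock is within 9 mm of its mark (all of step 3 and value of joint gate above 1.38 rad and velocity of joint gate between -0.15 and 0.15 rad/s and contact force between the fingers and gate above 1 N); the arm keeps its last pose, push and grip.
It fails at once if the orange catch is squeezed before the lock is drawn back, or the blue one before the orange ((value of joint catch_orange above 0.009 m and value of joint lock below 0.04 m) or (value of joint catch_blue above 0.009 m and value of joint catch_orange below 0.006 m)).
It fails at once if a bystander is pushed more than 30 mm from its place (distance of any of tin, jar, soap, mug, sponge, tumbler0, tumbler1 from where it was at the start of the episode above 0.03 m).
It fails at once if a bystander is knocked over (angle between any of tin, jar, soap, mug, sponge, tumbler0, tumbler1's own z axis and vertical above 0.5 rad).
It also fails if it takes over 64 s, if anything falls off the work surface, if the arm or the gripper's body presses on something with over 40 N, if the wrist force passes 120 N, or if a joint passes its speed limit or range.

## Robot

A 7-joint arm with a two-finger parallel gripper is mounted at the origin on the work surface. World frame = base frame: x ahead of the robot, y to its left, z up, the work surface at z = 0. Lengths are in mm, angles in rad, forces in N, time in s.
With the tool pointing down it reaches from about 425 to 1025 mm from the base axis. Payload 9.4 kg.
Tool frame: the origin (TCP) lies at the very end of the fingers, on their centre line; the grasp point (between the pads) lies 19 mm behind it (hold_point_z is the distance from the TCP to the grasp point, in mm); z points along the fingers, y is the direction in which the jaws open and shut (so a half turn about z gives the same grasp; the last joint's range is limited). The gripper opens to 93 mm and grips with 3 to 60 N. Pads are 15 mm wide; open, the fingers measure 128 mm over their backs; the gripper's body (75 mm by 188 mm) begins 65 mm behind the grasp point.
Start: joints at [-0.077, 0.599, -0.003, 1.599, 0.002, 0.943, -0.08], TCP at [724.999, -0.009, 192.918] pointing down, gripper open.
Joint ranges: [-2.57, 2.57], [-0.35, 1.97], [-1.29, 1.29], [0.11, 2.56], [-1.05, 4.19], [0.11, 1.86], [-2.63, 2.63]. Speed limits (rad/s): [2.22, 2.22, 3.01, 3.01, 3.14, 3.14, 3.14].

## Interface

Orientations are given as a rotation vector (axis times angle).
In Python, from rig import observe, capture, job_done, hold_point_z gives the robot as it stands.
- The arm moves only by the tool jog_arm, never from a script. Its argument "targets" is one flat list of numbers, 7 for each row, row after row: the finger opening in mm, from 0 to 93, then the shift along the tool's x, y, z in mm, then the turn, a rotation vector about the tool's x, y, z in degrees. In form: [claw, tx, ty, tz, rx, ry, rz, claw, tx, ty, tz, rx, ry, rz, ...]. A call has 1 to 8 rows; each row is the pose to reach, as a shift and turn from the pose commanded when the call began, along the tool's axes at that moment; what a row does not reach only later rows make up. A row lasts 1/10 s, in which the tool goes at most 50 mm and 8.59 degrees, less where a joint would pass 70% of its speed; a pose out of reach is approached as far as the arm can. A call with a gripper value outside its range is refused whole. The fingers move at their own pace and stop on an object; the grip force is fixed at half the most. Time passes only in rows, so rows that repeat a pose let the fingers close. It gives the time, the measured TCP pose, the force and the opening at its end, in the units of the state.
- observe(): the state, without advancing time (a new reading comes with each control period).
- capture(name): name is "scene" or "side" or "wrist"; returns a dict with "pixels" (420x560x3 uint8, blue, green, red), "camera_matrix" (3x3 intrinsics, pixels), "R" (3x3) and "t" (3): a world point X has camera coordinates R X + t. Camera axes: x right, y down, z forward; pixel columns grow to the right and rows downward; lengths in mm; the calibration is good to about 2 mm. A picture is of the moment at which its call begins. There is no depth.
- job_done(): hands the job in, once; it reports no verdict.
The state is a dict: "time": time; "joint_pos": joint angles; "joint_vel": joint speeds; "joint_torque": joint torques, N m; "ee_pos": TCP position; "ee_rot": TCP orientation; "wrist_force": force on the tool from outside, world axes, zero at the start; "torque": the same for the moment, N m; "gripper_width": opening from 0.0 (shut) to 1.0 (fully open).
Only numpy, scipy, OpenCV 4.12 (cv2) and the standard library are available. Lean on these libraries where they do the work, as an engineer would, in place of code of your own. Each camera call takes 0.05 s, during which the arm holds its last target. There are 200 camera calls.

## Working session

There is one attempt and no reset: what is moved stays moved. The work goes in short steps, Python scripts to look and compute and a tool call to move; the robot and the scene stay as the last step left them, time stands still between calls to the robot, and variables do not carry over. Pictures are saved under pics/ and viewed, about 8 in all and at most 12, crops included, and the job is handed in when it is done.

Besides the shell and the picture viewer there is one more tool, called after ">>>" by a JSON object that holds its "api" and its "payload", one argument or row to a line. jog_arm: Moves the arm, as the interface text tells. Its arguments: {"type":"object","properties":{"targets":{"type":"array"}},"required":["targets"]}

```bash
mkdir -p pics; ls
cat > h.py <<'E'
import numpy as np, cv2, pickle
from rig import observe, capture, job_done, hold_point_z
def snap(name, fn):
    c=capture(name); cv2.imwrite(f'pics/{fn}.png',c['pixels']); pickle.dump(c,open(f'pics/{fn}.pkl','wb')); return c
def load(fn): return pickle.load(open(f'pics/{fn}.pkl','rb'))
def ray(c,u,v):
    R=np.array(c['R']);t=np.array(c['t']); d=R.T@np.linalg.solve(np.array(c['camera_matrix']),[u,v,1.]); return -R.T@t,d
def onz(c,u,v,z):
    o,d=ray(c,u,v); return o+d*(z-o[2])/d[2]
def proj(c,X):
    p=np.array(c['camera_matrix'])@(np.array(c['R'])@np.array(X,float)+np.array(c['t'])); return p[:2]/p[2]
E
python3 - <<'E'
from h import *
a=snap('scene','s0');b=snap('side','d0');w=snap('wrist','w0')
for c in(a,b,w): print(np.round(ray(c,280,210),2))
print(observe(),hold_point_z if not callable(hold_point_z) else hold_point_z())
E
```

```text
pics
[[ 1.27649e+03  1.98480e+02  1.22260e+03]
 [-5.50000e-01 -1.80000e-01 -8.10000e-01]]
[[ 3.4611e+02 -8.6685e+02  8.0783e+02]
 [ 1.5000e-01  7.8000e-01 -6.1000e-01]]
[[ 7.2504e+02  6.7020e+01  3.8381e+02]
 [-2.0000e-02 -2.6000e-01 -9.7000e-01]]
{'time': 0.15, 'joint_pos': array([-0.07670085,  0.59994352, -0.0025351 ,  1.59984396,  0.00180749,
        0.94290089, -0.07980791]), 'joint_vel': array([-1.27921486e-03, -2.72005476e-03,  9.31038976e-05, -2.56291097e-03,
       -1.03974108e-03,  8.83607727e-04, -9.83891082e-04]), 'joint_torque': array([ 4.23705205e-03, -7.65584278e+01,  1.49971146e+00, -2.52563953e+01,
       -5.22377843e-02,  1.48844108e-02,  9.41959070e-05]), 'ee_pos': array([ 7.24663177e+02, -1.38952885e-02,  1.92293414e+02]), 'ee_rot': array([-2.22090208e+00, -2.22101026e+00,  1.33808141e-03]), 'wrist_force': array([-0.17909781, -0.36669033,  0.09849106]), 'torque': array([-0.02788354, -0.01894097,  0.00921664]), 'gripper_width': 0.9978585759094089} 18.8
```

View pics/s0.png

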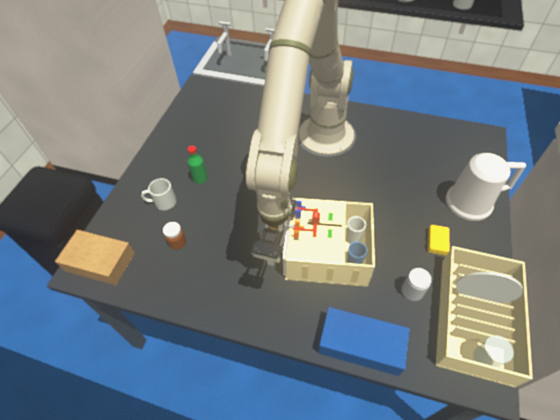

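View pics/d0.png

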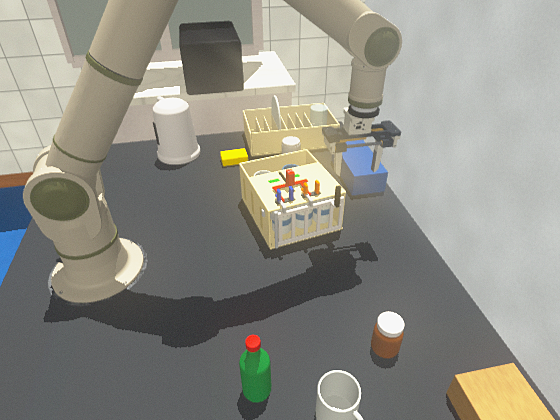

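Run:
```python
from h import *
a=load('s0')['pixels'];b=load('d0')['pixels'];w=load('w0')['pixels']
A=cv2.resize(a[190:290,260:385],(500,400),interpolation=cv2.INTER_CUBIC)
B=cv2.resize(b[140:260,230:380],(500,400),interpolation=cv2.INTER_CUBIC)
B=B[:,:300+200][:, :]
out=np.zeros((600,800,3),np.uint8)
A=cv2.resize(A,(375,300));B=cv2.resize(B,(375,300))
out[:300,:375]=A;out[:300,400:775]=B;out[300:,:400]=cv2.resize(w,(400,300))
cv2.imwrite('pics/z0.png',out)
```

```text
(no output)
```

View pics/z0.png

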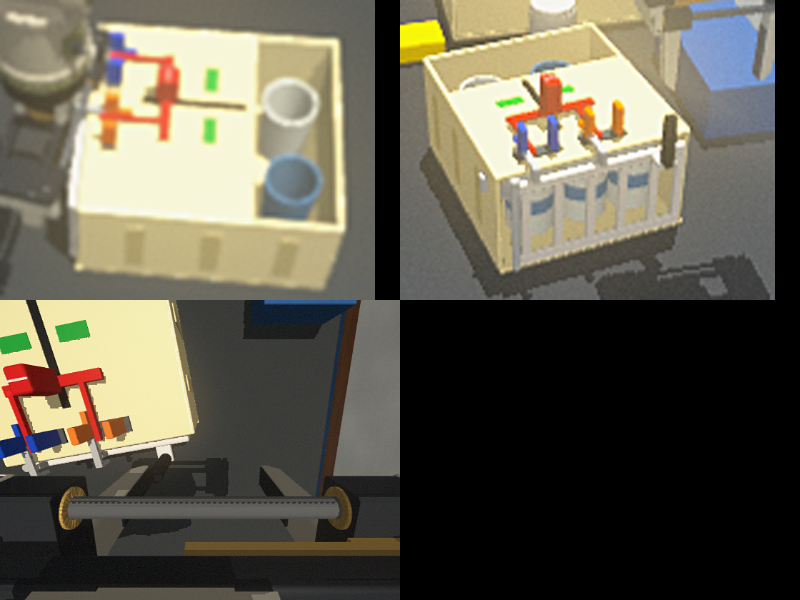

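```bash
cat >> h.py <<'E'
def blobs(c,kind,amin=8,roi=None):
    h=cv2.cvtColor(c['pixels'],cv2.COLOR_BGR2HSV)
    rng={'green':[((50,120,60),(75,255,255))],'blue':[((110,120,50),(128,255,255))],'orange':[((7,160,90),(17,255,255))],'red':[((0,170,70),(5,255,255)),((175,170,70),(180,255,255))]}[kind]
    m=sum(cv2.inRange(h,*map(np.array,r)) for r in rng).astype(np.uint8)
    if roi: k=np.zeros_like(m);k[roi[1]:roi[3],roi[0]:roi[2]]=1;m=m*k
    n,l,s,ce=cv2.connectedComponentsWithStats(m)
    return [(s[i,4],tuple(s[i,:4]),ce[i]) for i in range(1,n) if s[i,4]>=amin]
E
python3 - <<'E'
from h import *
for fn,roi in(('s0',(260,190,385,290)),('d0',(230,140,350,260)),('w0',(0,0,350,260))):
    c=load(fn)
    for k in('green','blue','orange','red'):
        for a,b,ce in blobs(c,k,5,roi):
            print(fn,k,a,[int(x) for x in b],np.round(ce,1),'z140',np.round(onz(c,*ce,140)[:2],1),'z168',np.round(onz(c,*ce,168)[:2],1))
E
```

```text
s0 green 19 [329, 213, 3, 7] [330.  216.3] z140 [521.  118.7] z168 [540.5 120.7]
s0 green 17 [328, 230, 3, 7] [329.2 233.4] z140 [586.4 130.3] z168 [604.3 132.1]
s0 blue 6 [297, 201, 4, 2] [298.5 201.7] z140 [490.    3.3] z168 [510.4   8.4]
s0 blue 6 [297, 210, 3, 2] [298.  210.5] z140 [526.   11.1] z168 [545.4  15.9]
s0 orange 32 [313, 218, 6, 6] [315.2 220.4] z140 [549.5  75.5] z168 [568.3  78.6]
s0 orange 69 [294, 222, 10, 16] [297.  229.1] z140 [598.1  26.8] z168 [615.7  31.2]
s0 red 9 [314, 210, 3, 7] [314.4 212.3] z140 [518.8  65.6] z168 [538.4  69. ]
s0 red 7 [317, 213, 2, 5] [317.7 215.4] z140 [528.2  78.9] z168 [547.5  82. ]
s0 red 17 [314, 224, 2, 12] [314.4 228.8] z140 [582.   80.5] z168 [600.   83.5]
d0 green 8 [295, 175, 4, 2] [296.5 175.5] z140 [596.4 136.3] z168 [585.9  94.2]
d0 green 23 [269, 179, 10, 4] [273.6 180.3] z140 [522.9 124.7] z168 [515.5  83.1]
d0 blue 11 [289, 186, 4, 4] [290.5 187.4] z140 [564.6  77.8] z168 [555.4  38.2]
d0 blue 10 [277, 189, 4, 4] [278.4 190.3] z140 [526.8  70.5] z168 [519.2  31.2]
d0 orange 201 [283, 170, 27, 25] [294.6 181.7] z140 [582.9 104.2] z168 [573.   63.4]
d0 orange 46 [315, 181, 5, 13] [316.5 187.3] z140 [639.1  62. ] z168 [626.9  23.1]
d0 orange 23 [274, 185, 9, 6] [277.6 186.9] z140 [528.   88.2] z168 [520.4  48.2]
d0 orange 5 [282, 197, 2, 5] [282.2 199. ] z140 [528.9  26.3] z168 [521.2 -11.1]
w0 green 1019 [77, 28, 49, 31] [101.3  43.2] z140 [584. 133.] z168 [600.2 125.4]
w0 green 947 [0, 45, 44, 31] [20.1 60.1] z140 [519.7 121.1] z168 [543.3 114.9]
w0 blue 988 [0, 174, 37, 48] [ 17.7 201.2] z140 [493.    9.6] z168 [519.7  16.2]
w0 blue 1042 [35, 181, 51, 33] [ 60.  196.5] z140 [530.3  13.8] z168 [552.6  19.9]
w0 orange 983 [94, 156, 38, 48] [113.6 182.9] z140 [578.   25.6] z168 [594.9  30.4]
w0 orange 726 [142, 164, 35, 31] [159.1 178.7] z140 [617.1  29.3] z168 [629.5  33.7]
w0 red 5634 [3, 89, 142, 125] [ 66.7 125.5] z140 [546.8  72.6] z168 [567.2  71.9]
```

>>> {"api": "jog_arm", "payload": {
  "targets": [93,0,0,-40,0,0,0,93,0,-20,-75,0,0,0,93,10,-65,-80,0,0,-6,93,30,-110,-80,0,0,-10.3,93,40,-150,-80,0,0,-10.3,93,40,-170,-80,0,0,-10.3,93,40,-170,-80,0,0,-10.3,93,40,-170,-80,0,0,-10.3]
}}

```text
time: 0.95
ee_pos: [555.7, 39.9, 273.3]
ee_rot: [2.013, 2.411, 0.001]
wrist_force: [-0.3, 0.3, 0.0]
gripper_width: 0.998
```

Run:
```python
from h import *
c=snap('wrist','w1')
o=observe();print(o['time'],o['ee_pos'],o['ee_rot'],o['wrist_force'])
for k in('green','blue','orange','red'):
  for a,b,ce in blobs(c,k,50):
    print(k,a,[int(x) for x in b],np.round(ce,1),'z140',np.round(onz(c,*ce,140)[:2],1),'z180',np.round(onz(c,*ce,180)[:2],1))
cv2.imwrite('pics/w1b.png',cv2.resize(c['pixels'],(800,600)))
```

```text
1.0 [556.17191281  39.84515648 273.06051133] [2.01304152e+00 2.41092782e+00 9.42906576e-04] [ 0.14704566  0.16530544 -0.30225934]
green 465 [251, 107, 31, 15] [266. 114.] z140 [519.1 121.2] z180 [522.1 119.3]
green 465 [313, 107, 31, 15] [328. 114.] z140 [584.3 133.1] z180 [579.3 129.8]
blue 72 [242, 192, 6, 14] [244.4 199. ] z140 [509.9  24.9] z180 [514.1  34.9]
blue 101 [238, 212, 7, 16] [241.1 218.9] z140 [509.6   0.6] z180 [513.8  13.6]
blue 91 [273, 212, 7, 16] [276.1 218.2] z140 [549.6   8.9] z180 [548.9  20.8]
orange 278 [313, 192, 11, 36] [317.3 210.9] z140 [595.1  26.1] z180 [588.8  35.9]
orange 215 [344, 203, 14, 25] [351.5 215.5] z140 [635.3  27.8] z180 [624.   37.4]
red 949 [289, 150, 60, 73] [319.8 168.6] z140 [587.8  74.5] z180 [582.4  78.3]
red 710 [246, 155, 40, 68] [258.9 175. ] z140 [521.9  55.2] z180 [524.6  61.4]
red 228 [289, 166, 20, 12] [298.5 171.3] z140 [564.9  67.2] z180 [562.3  72. ]
```

View pics/w1b.png

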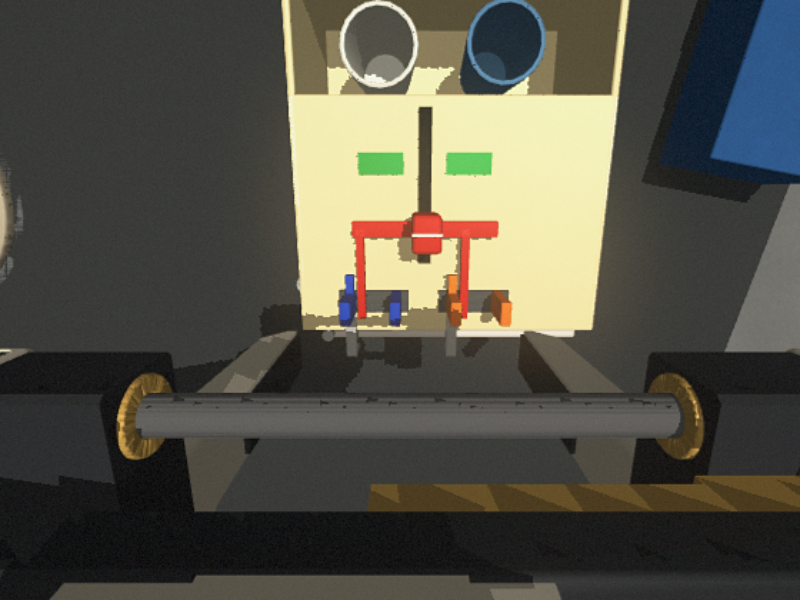

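```bash
cat >> h.py <<'E'
th=np.radians(10.35); ex=np.array([np.cos(th),np.sin(th)]); ey=np.array([-ex[1],ex[0]]); mark=np.array([552.,126.8])
def loc(p): p=np.array(p)[:2]-mark; return np.round([p@ex,p@ey],1)   # crate axes, origin at the lock mark
E
python3 - <<'E'
from h import *
c=load('w1'); S=560/800
P=lambda u,v,z:loc(onz(c,u*S,v*S,z))
print('grip line top',P(427.5,235,194),'block lo edge',P(427.5,255,194),'block hi',P(427.5,213,152))
print('bar mid',P(425,229,152),'blue L,R',P(344.5,313,180),P(395,312,180),'orange',P(455,313,180),P(505.5,313,180))
print('crate edges z140',P(303,329,140),P(592,329,140),P(295,95,140),P(618,95,140))
o=observe();print('tcp',loc(o['ee_pos']))
s=load('s0');print('s grip',[ (loc(onz(s,260+x/3,190+y/3,194))) for x,y in((168,80),)])
d=load('d0')
for n,(x,y),z in(('postop',(669,118),186),('griptop',(550,78),194),('crate corner',(685,147),140),('hinge side corner',(505,190),140)):
    print(n,loc(onz(d,230+(x-400)*.4,140+y*.4,z)))
E
```

```text
grip line top [  0.3 -47.7] block lo edge [  0.5 -60.8] block hi [  2.  -35.8]
bar mid [  0.3 -47.6] blue L,R [ -57.9 -104.7] [ -21.7 -104. ] orange [  21.2 -104.7] [  57.4 -104.7]
crate edges z140 [ -99.  -130.5] [ 139.3 -130.5] [-93.8  47.1] [139.1  47.2]
tcp [-11.5 -86.3]
s grip [array([ 10.9, -48.8])]
postop [  96.1 -160.1]
griptop [  2.8 -47.1]
crate corner [ 120.6 -160.2]
hinge side corner [ -94.8 -155.4]
```

>>> {"api": "jog_arm", "payload": {
  "targets": [93,30,9,30,0,0,0,93,38.5,12,70,0,0,0,93,38.5,12,100,0,0,0,93,38.5,12,115,0,0,0,93,38.5,12,115,0,0,0,93,38.5,12,115,0,0,0]
}}

```text
time: 1.6
ee_pos: [560.9, 79.9, 157.7]
ee_rot: [-2.014, -2.411, 0.001]
wrist_force: [0.6, 0.1, 0.0]
gripper_width: 1.0
```

>>> {"api": "jog_arm", "payload": {
  "targets": [10,0,0,0,0,0,0,10,0,0,0,0,0,0,10,0,0,0,0,0,0,10,0,0,0,0,0,0,10,0,0,0,0,0,0,10,0,0,0,0,0,0]
}}

```text
time: 2.2
ee_pos: [560.0, 80.0, 158.1]
ee_rot: [2.013, 2.412, 0.0]
wrist_force: [1.1, -0.4, -1.1]
gripper_width: 0.53
```

>>> {"api": "jog_arm", "payload": {
  "targets": [10,0,0,0,0,0,0,10,0,0,0,0,0,0,10,0,0,0,0,0,0,10,0,0,0,0,0,0,10,0,0,0,0,0,0,10,0,0,0,0,0,0]
}}

```text
time: 2.8
ee_pos: [559.8, 80.0, 157.9]
ee_rot: [-2.013, -2.412, 0.0]
wrist_force: [-0.2, -0.2, 1.2]
gripper_width: 0.214
```

>>> {"api": "jog_arm", "payload": {
  "targets": [10,10,0,0,0,0,0,10,20,0,0,0,0,0,10,30,0,0,0,0,0,10,40,0,0,0,0,0,10,47.5,0,0,0,0,0,10,47.5,0,0,0,0,0,10,47.5,0,0,0,0,0]
}}

```text
time: 3.5
ee_pos: [551.2, 127.9, 157.9]
ee_rot: [-2.011, -2.413, -0.001]
wrist_force: [-0.2, 1.7, -1.1]
gripper_width: 0.212
```

Run:
```python
from h import *
c=snap('wrist','w2');d=snap('side','d2');s=snap('scene','s2')
out=np.zeros((600,800,3),np.uint8)
out[:300,:400]=cv2.resize(c['pixels'],(400,300));out[:300,400:775]=cv2.resize(d['pixels'][140:260,230:380],(375,300),interpolation=cv2.INTER_CUBIC)
out[300:,:375]=cv2.resize(s['pixels'][190:290,260:385],(375,300),interpolation=cv2.INTER_CUBIC)
cv2.imwrite('pics/z2.png',out); o=observe();print(loc(o['ee_pos']),o['wrist_force'],o['gripper_width'])
```

```text
[-0.6  0.3] [ 0.0435226   1.8664602  -0.40531992] 0.21380533784952122
```

View pics/z2.png

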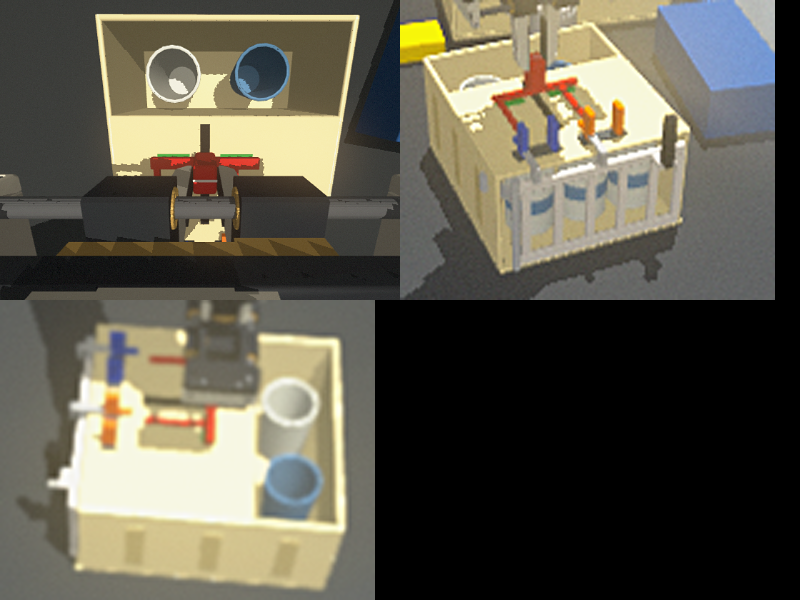

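>>> {"api": "jog_arm", "payload": {
  "targets": [70,0,0,0,0,0,0,70,0,0,0,0,0,0,70,0,0,0,0,0,0,70,0,0,-30,0,0,0,70,0,0,-60,0,0,0,70,-40,20,-60,0,0,0,70,-85,40,-60,0,0,0,70,-105,46,-60,0,0,0]
}}

```text
time: 4.45
ee_pos: [617.8, 27.0, 218.3]
ee_rot: [2.016, 2.406, -0.0]
wrist_force: [0.7, -1.2, -0.1]
gripper_width: 0.748
```

Run:
```python
from h import *
c=snap('wrist','w3');o=observe();print(loc(o['ee_pos']),o['ee_pos'],o['gripper_width'])
for k in('green','red'):
  for a,b,ce in blobs(c,k,50):
    print(k,a,[int(x) for x in b],loc(onz(c,*ce,140)),loc(onz(c,*ce,194)))
out=np.zeros((420,800,3),np.uint8);out[:,:560]=c['pixels']
cv2.imwrite('pics/w3b.png',c['pixels'])
```

```text
[  46.7 -112.5] [618.12290411  24.5106819  217.97217625] 0.7510537614528741
green 58 [177, 89, 32, 2] [-34.3  -6.2] [-18.  -13.5]
red 3685 [162, 49, 133, 116] [-6.9 -6.4] [  3.9 -13.7]
```

View pics/w3b.png

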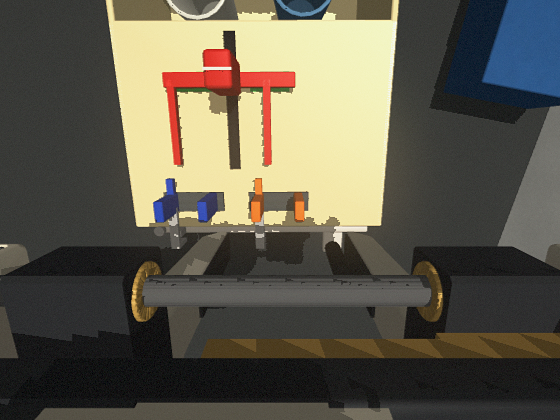

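>>> {"api": "jog_arm", "payload": {
  "targets": [70,0,0,0,0,0,0,70,0,0,0,0,0,0,70,0,0,0,0,0,0]
}}

```text
time: 4.8
ee_pos: [614.8, 33.2, 217.9]
ee_rot: [-2.01, -2.413, -0.0]
wrist_force: [0.6, 0.5, 0.1]
gripper_width: 0.755
```

Run:
```python
from h import *
c=snap('wrist','w4');o=observe();print(loc(o['ee_pos']),o['ee_pos'],o['ee_rot'])
P=lambda u,v,z:loc(onz(c,u,v,z))
for k in('green','red','orange','blue'):
  for a,b,ce in blobs(c,k,20):
    print(k,a,[int(x) for x in b],np.round(ce,1),loc(onz(c,*ce,140)),P(b[0]+b[2]/2,b[1]+b[3],180),P(b[0]+b[2]/2,b[1]+b[3]/2,152))
```

```text
[  45.1 -103.4] [614.99024048  33.15771498 217.98413432] [-2.01034405e+00 -2.41363218e+00 -3.60034951e-04]
green 24 [254, 97, 12, 3] [259.2  97.5] [21.3 -6.4] [ 25.4 -12.6] [23.  -8.5]
green 27 [274, 97, 18, 2] [282.7  97.3] [41.9 -6.1] [ 42.6 -11.8] [42.3 -8. ]
red 3575 [166, 59, 132, 113] [227.4  98.7] [-6.6 -7.4] [  2.2 -66.5] [ -1.  -22.1]
orange 78 [221, 97, 23, 7] [233.  100.7] [-1.7 -9. ] [  4.8 -15.5] [ -0.1 -10.1]
orange 418 [253, 186, 13, 44] [259.4 209.4] [  19.4 -107.6] [  23.  -114.8] [  20.7 -103.1]
orange 269 [296, 199, 11, 31] [300.8 214.6] [  59.2 -112.7] [  57.9 -114.7] [  59.3 -109.2]
blue 101 [169, 186, 8, 16] [172.3 193.6] [-62.7 -92.4] [-46.7 -91. ] [-57.3 -90.2]
blue 236 [157, 204, 19, 25] [162.9 218. ] [ -74.  -116.5] [ -54.3 -114.1] [ -65.2 -111.4]
blue 167 [200, 209, 11, 20] [205. 218.] [ -33.3 -116.3] [ -21.9 -114. ] [ -29.4 -113.7]
```

>>> {"api": "jog_arm", "payload": {
  "targets": [70,-1.5,0.5,30,0,0,0,70,-1.5,0.5,50,0,0,0,70,-1.5,0.5,62,0,0,0,70,-1.5,0.5,62,0,0,0,25,-1.5,0.5,62,0,0,0,25,-1.5,0.5,62,0,0,0,25,-1.5,0.5,62,0,0,0,25,-1.5,0.5,62,0,0,0]
}}

```text
time: 5.65
ee_pos: [616.6, 30.3, 156.6]
ee_rot: [2.013, 2.411, 0.001]
wrist_force: [0.1, 0.4, 0.4]
gripper_width: 0.46
```

>>> {"api": "jog_arm", "payload": {
  "targets": [25,0,0,0,0,0,0,25,0,0,0,0,0,0,25,0,0,0,0,0,0,25,0,0,0,0,0,0]
}}

```text
time: 6.05
ee_pos: [616.2, 30.3, 155.9]
ee_rot: [-2.013, -2.412, 0.0]
wrist_force: [0.9, -0.0, 1.3]
gripper_width: 0.267
```

Run:
```python
from h import *
c=snap('wrist','w5');d=snap('side','d5');s=snap('scene','s5')
out=np.zeros((600,800,3),np.uint8)
out[:300,:400]=cv2.resize(c['pixels'],(400,300));out[:300,400:775]=cv2.resize(d['pixels'][140:260,230:380],(375,300),interpolation=cv2.INTER_CUBIC)
out[300:,:375]=cv2.resize(s['pixels'][190:290,260:385],(375,300),interpolation=cv2.INTER_CUBIC)
out[300:,400:]=cv2.resize(c['pixels'][150:270,180:340],(400,300),interpolation=cv2.INTER_CUBIC)
cv2.imwrite('pics/z5.png',out); o=observe();print(loc(o['ee_pos']),o['wrist_force'],o['gripper_width']*93)
```

```text
[  45.8 -106.5] [-0.63455681 -0.31415085  0.16389024] 25.153590221254756
```

View pics/z5.png

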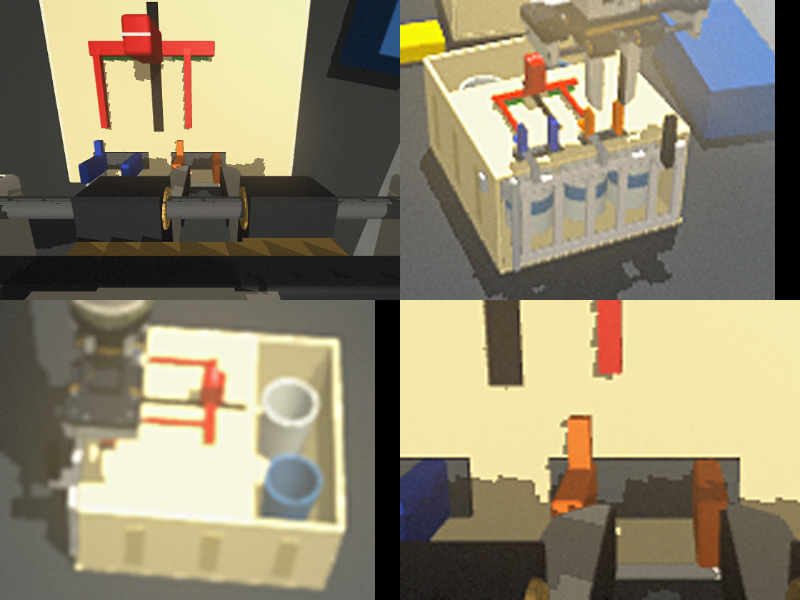

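Run:
```python
from h import *
d=load('d5');w=load('w5');w1=load('w1')
tod=lambda p:np.round([(p[0]-230)/.4+400,(p[1]-140)/.4],1)
W=lambda x,y,z:np.r_[mark+x*ex+y*ey,z]
o=observe();p=o['ee_pos'];print('tcp',tod(proj(d,p)))
for x in(21.5,57.5):
  for y in(-114,-96):
    for z in (140,180): print('jaw',x,y,z,tod(proj(d,W(x,y,z))),'w5 crop',np.round((proj(w,W(x,y,z))-[180,150])*2.5+[400,300]), 'w1*1.43',np.round(proj(w1,W(x,y,z))/.7))
for sx in(-1,1):
  for z in(156,175): print('finger',sx,tod(proj(d,W(45.8+sx*21,-106.5,z))),np.round((proj(w,W(45.8+sx*12.5,-106.5,z))-[180,150])*2.5+[400,300]))
```

```text
tcp [605.  124.7]
jaw 21.5 -114 140 [587.9 144.4] w5 crop [584. 511.] w1*1.43 [450. 310.]
jaw 21.5 -114 180 [589.  115.2] w5 crop [567. 566.] w1*1.43 [455. 325.]
jaw 21.5 -96 140 [581.3 135.9] w5 crop [583. 454.] w1*1.43 [450. 288.]
jaw 21.5 -96 180 [582.3 106.8] w5 crop [564. 497.] w1*1.43 [456. 301.]
jaw 57.5 -114 140 [616.6 137.4] w5 crop [704. 511.] w1*1.43 [494. 310.]
jaw 57.5 -114 180 [618.3 108.3] w5 crop [712. 566.] w1*1.43 [505. 325.]
jaw 57.5 -96 140 [609.7 129. ] w5 crop [704. 454.] w1*1.43 [495. 288.]
jaw 57.5 -96 180 [611.3 100. ] w5 crop [713. 497.] w1*1.43 [506. 301.]
finger -1 [588.2 128.7] [620. 505.]
finger -1 [588.8 114.8] [615. 530.]
finger 1 [621.7 120.6] [710. 505.]
finger 1 [622.6 106.7] [714. 530.]
```

Run:
```python
from h import *
d=load('d5')['pixels'];w=load('w5')['pixels']
out=np.zeros((600,800,3),np.uint8)
out[:,:400]=cv2.resize(d[165:210,285:315],(400,600),interpolation=cv2.INTER_NEAREST)
out[:,400:]=cv2.resize(w[165:275,215:325][:, :],(400,600),interpolation=cv2.INTER_CUBIC)
cv2.imwrite('pics/z6.png',out)
print(observe()['time'])
```

```text
6.2
```

View pics/z6.png

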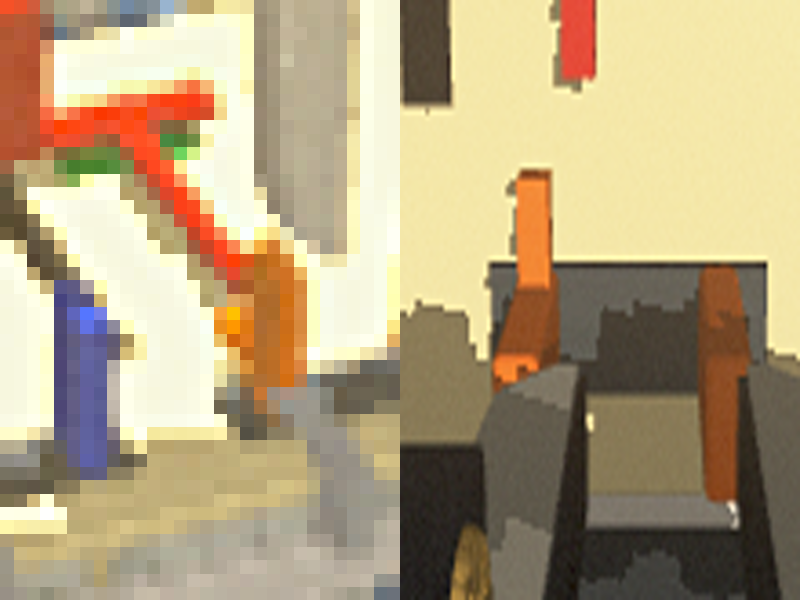

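```bash
cat >> h.py <<'E'
def tri(c1,p1,c2,p2):
    o1,d1=ray(c1,*p1);o2,d2=ray(c2,*p2);A=np.c_[d1,-d2];s=np.linalg.lstsq(A,o2-o1,rcond=None)[0]
    a,b=o1+d1*s[0],o2+d2*s[1]; m=(a+b)/2; return np.r_[loc(m),round(m[2],1)],round(np.linalg.norm(a-b),1)
E
python3 - <<'E'
from h import *
d=load('d5');w=load('w5')
print(tri(w,(265.3,232),d,(311,184)))
for z in(140,156,180,194):
  print(z,'w L,R',loc(onz(w,265.3,232,z)),loc(onz(w,310.7,231.4,z)),'side',loc(onz(d,311,184,z)))
# finger tips in wrist image vs tool frame: w0 too
for fn in('w0','w1','w3','w5'):
  c=load(fn); print(fn,np.round(-np.array(c['R']).T@np.array(c['t']),1))
print(np.round(w['camera_matrix'],1))
E
```

```text
(array([  37.9, -102.1,  175. ]), np.float64(10.8))
140 w L,R [  30.3 -112. ] [  64.5 -111.5] side [ 66.5 -57.5]
156 w L,R [  31.5 -106.4] [  63.  -105.9] side [ 55.8 -78.6]
180 w L,R [ 33.3 -98. ] [ 60.9 -97.6] side [  39.7 -110.4]
194 w L,R [ 34.4 -93.1] [ 59.7 -92.8] side [  30.3 -128.9]
w0 [725.   67.  383.8]
w1 [543.8 105.8 465. ]
w3 [606.   93.4 409.8]
w5 [604.6  96.2 347.6]
[[290.6   0.  286.7]
 [  0.  290.6 205.4]
 [  0.    0.    1. ]]
```

Run:
```python
from h import *
d=load('d2');w=load('w2')
W=lambda x,y,z:np.r_[mark+x*ex+y*ey,z]
for sx in(-1,1):
  for z in(158,180,194): print(sx,z,'side px',np.round(proj(d,W(sx*10,-7.5,z)),1),np.round(proj(d,W(sx*27,-7.5,z)),1),'wrist',np.round(proj(w,W(sx*10,7.5,z)),1),np.round(proj(w,W(sx*27,7.5,z)),1))
out=np.zeros((600,800,3),np.uint8)
out[:,:400]=cv2.resize(d['pixels'][140:185,270:300],(400,600),interpolation=cv2.INTER_NEAREST)
out[:,400:]=cv2.resize(w['pixels'][200:310,235:345],(400,600),interpolation=cv2.INTER_CUBIC)
cv2.imwrite('pics/z7.png',out)
```

```text
-1 158 side px [280.7 175.8] [275.4 177. ] wrist [272.3 223.6] [247.7 223.6]
-1 180 side px [280.7 169.5] [275.3 170.7] wrist [270.6 234.4] [243.1 234.3]
-1 194 side px [280.7 165.4] [275.2 166.6] wrist [269.3 242.7] [239.5 242.6]
1 158 side px [286.9 174.4] [292.2 173.2] wrist [301.3 223.6] [325.9 223.7]
1 180 side px [287.  168.1] [292.3 166.9] wrist [303.1 234.4] [330.6 234.4]
1 194 side px [287. 164.] [292.3 162.9] wrist [304.4 242.7] [334.2 242.7]
```

View pics/z7.png

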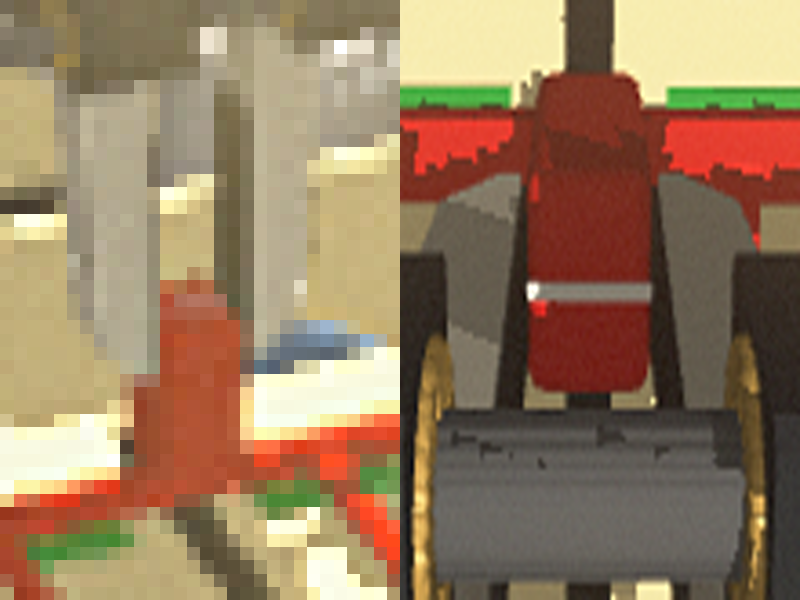

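>>> {"api": "jog_arm", "payload": {
  "targets": [70,0,0,0,0,0,0,70,0,0,0,0,0,0,70,0,0,0,0,0,0,70,0,0,0,0,0,0,70,0,0,0,0,0,0,70,0,0,0,0,0,0]
}}

```text
time: 6.8
ee_pos: [616.2, 30.3, 155.9]
ee_rot: [2.013, 2.412, -0.0]
wrist_force: [-0.4, 0.3, 0.0]
gripper_width: 0.725
```

>>> {"api": "jog_arm", "payload": {
  "targets": [70,0,0,8,0,0,0,70,0,0,14,0,0,0,70,0,0,18,0,0,0,70,0,0,18,0,0,0,25,0,0,18,0,0,0,25,0,0,18,0,0,0,25,0,0,18,0,0,0,25,0,0,18,0,0,0]
}}

```text
time: 7.6
ee_pos: [614.2, 29.9, 137.9]
ee_rot: [-2.012, -2.41, 0.005]
wrist_force: [-5.6, -0.4, 4.1]
gripper_width: 0.461
```

>>> {"api": "jog_arm", "payload": {
  "targets": [25,0,0,0,0,0,0,25,0,0,0,0,0,0,25,0,0,0,0,0,0,25,0,0,0,0,0,0]
}}

```text
time: 8.0
ee_pos: [615.9, 30.2, 138.0]
ee_rot: [-2.013, -2.412, 0.001]
wrist_force: [-2.4, 0.1, 1.6]
gripper_width: 0.335
```

>>> {"api": "jog_arm", "payload": {
  "targets": [70,0,0,0,0,0,0,70,0,0,0,0,0,0,70,0,0,0,0,0,0,70,0,0,0,0,0,0,70,0,0,-25,0,0,0,70,1,0,-50,0,0,0,70,1,-45,-50,0,0,0,70,1,-80,-50,0,0,0]
}}

```text
time: 8.8
ee_pos: [536.4, 16.8, 188.3]
ee_rot: [2.012, 2.411, 0.001]
wrist_force: [0.2, -0.4, -0.4]
gripper_width: 0.751
```

>>> {"api": "jog_arm", "payload": {
  "targets": [70,0,0,0,0,0,0,70,0,0,0,0,0,0,70,0,0,0,0,0,0]
}}

```text
time: 9.1
ee_pos: [538.7, 17.3, 188.1]
ee_rot: [2.012, 2.411, 0.002]
wrist_force: [0.5, 0.9, -0.7]
gripper_width: 0.752
```

Run:
```python
from h import *
c=snap('wrist','w8');o=observe();print(loc(o['ee_pos']),o['ee_pos'],o['gripper_width']*93)
P=lambda u,v,z:loc(onz(c,u,v,z))
for k in('red','orange','blue'):
  for a,b,ce in blobs(c,k,20):
    print(k,a,[int(x) for x in b],np.round(ce,1),P(b[0]+b[2]/2,b[1]+b[3],180),P(b[0]+b[2]/2,b[1]+b[3]/2,152))
```

```text
[ -32.8 -105.3] [538.64854944  17.35023969 187.94113597] 70.16925691832304
red 4685 [256, 43, 150, 131] [328.9  89.7] [ -1.7 -65.9] [  0.9 -20.7]
orange 66 [318, 88, 20, 9] [325.8  92.6] [ -5.5 -15.7] [-1.8 -9.4]
orange 707 [360, 189, 24, 51] [371.2 217.3] [  30.1 -114.3] [  37.4 -102.8]
orange 674 [388, 205, 29, 35] [402.2 222. ] [  52.4 -114.3] [  62.9 -109.6]
blue 124 [251, 190, 8, 18] [254.2 198.9] [-54.7 -90.1] [-57.6 -89.9]
blue 146 [246, 217, 11, 15] [250.5 223.9] [ -57.7 -108.1] [ -61.  -111.4]
blue 115 [295, 217, 11, 15] [299.  222.7] [ -22.2 -108.1] [ -20.8 -111.4]
blue 32 [247, 233, 9, 6] [250.6 236.2] [ -57.9 -113.5] [ -61.3 -121.4]
blue 27 [296, 232, 10, 7] [300.6 236.4] [ -21.8 -113.5] [ -20.3 -120.9]
```

>>> {"api": "jog_arm", "payload": {
  "targets": [70,0,-1,25,0,0,0,70,0,-1,42,0,0,0,70,0,-1,50,0,0,0,70,0,-1,50,0,0,0,25,0,-1,50,0,0,0,25,0,-1,50,0,0,0,25,0,-1,50,0,0,0,25,0,-1,50,0,0,0]
}}

```text
time: 9.95
ee_pos: [534.4, 16.3, 138.2]
ee_rot: [-2.012, -2.41, 0.004]
wrist_force: [-7.3, -0.8, 4.1]
gripper_width: 0.462
```

>>> {"api": "jog_arm", "payload": {
  "targets": [25,0,0,0,0,0,0,25,0,0,0,0,0,0,25,0,0,0,0,0,0,25,0,0,0,0,0,0,25,0,0,0,0,0,0]
}}

```text
time: 10.45
ee_pos: [537.1, 16.8, 138.3]
ee_rot: [2.012, 2.411, 0.002]
wrist_force: [2.5, -0.1, 2.3]
gripper_width: 0.334
```

>>> {"api": "jog_arm", "payload": {
  "targets": [70,0,0,0,0,0,0,70,0,0,0,0,0,0,70,0,0,0,0,0,0,70,0,0,0,0,0,0,70,0,0,-40,0,0,0,70,0,0,-80,0,0,0,70,0,0,-110,0,0,0,70,0,0,-110,0,0,0]
}}

```text
time: 11.25
ee_pos: [538.3, 17.0, 251.8]
ee_rot: [2.01, 2.408, 0.007]
wrist_force: [-0.2, -0.6, 0.5]
gripper_width: 0.753
```

>>> {"api": "jog_arm", "payload": {
  "targets": [70,-40,30,0,0,0,0,70,-75,65,0,0,0,0,70,-100,100,0,0,0,0,70,-110,119,0,0,0,0,70,-110,119,0,0,0,0,70,-110,119,0,0,0,0,70,-110,119,0,0,0,0]
}}

```text
time: 11.95
ee_pos: [671.9, -69.5, 247.4]
ee_rot: [-2.011, -2.412, 0.001]
wrist_force: [-1.0, 0.1, 0.5]
gripper_width: 0.751
```

Run:
```python
from h import *
c=snap('wrist','w9');o=observe();print(o['time'],loc(o['ee_pos']),o['ee_pos'],o['joint_pos'])
P=lambda u,v,z:loc(onz(c,u,v,z))
for k in('red','orange','blue'):
  for a,b,ce in blobs(c,k,20):
    print(k,a,[int(x) for x in b],np.round(ce,1),P(b[0]+b[2]/2,b[1]+b[3],180))
cv2.imwrite('pics/w9b.png',cv2.resize(c['pixels'],(800,600)))
```

```text
12.0 [  82.8 -214.6] [672.06222445 -69.47284184 247.76286252] [ 0.04155328  0.48869095 -0.03426463  1.66032419  0.01900002  0.99370711
  0.18154345]
red 392 [131, 0, 14, 45] [137.8  21.4] [-37.1 -78.8]
red 318 [223, 0, 10, 45] [227.6  21.3] [ 35.6 -78.8]
orange 438 [223, 60, 16, 37] [230.8  79.3] [  36.3 -118.4]
orange 263 [252, 70, 12, 28] [257.3  82.1] [  58.9 -119.1]
blue 650 [127, 60, 28, 36] [140.9  79.6] [ -39.4 -117.7]
blue 280 [156, 70, 24, 23] [162.6  80.6] [ -16.4 -115.3]
```

View pics/w9b.png

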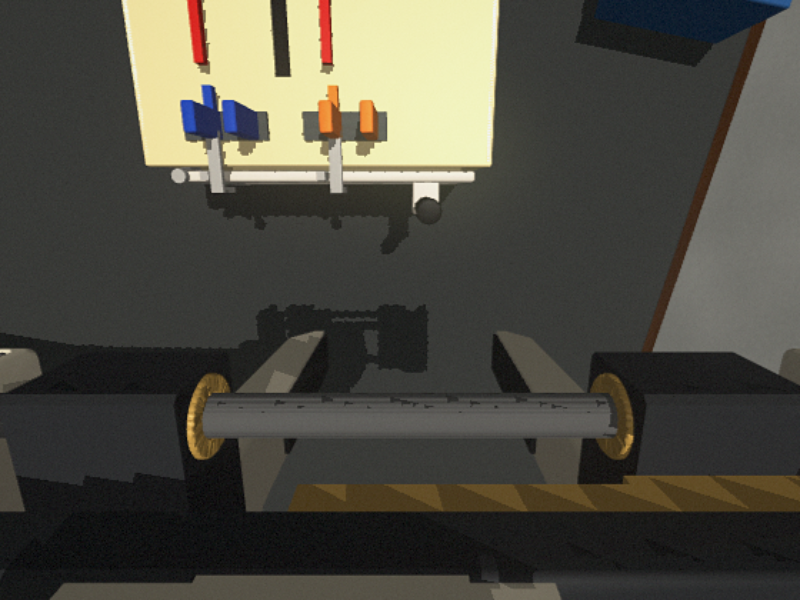

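Run:
```python
from h import *
c=load('w9');P=lambda u,v,z:loc(onz(c,u*.7,v*.7,z))
print('post',P(428,209,186),'hinge',P(179,176,129),P(179,176,143),P(179,176,155),'gate end',P(474,177,129),'face',P(300,167,140))
d=load('d5'); print('side post top',loc(onz(d,230+269*.4,140+117*.4,186)))
```

```text
post [  94.2 -158.7] hinge [ -82.8 -138.1] [ -75.3 -138.5] [ -68.9 -138.9] gate end [ 129.4 -138.5] face [   7.4 -132.4]
side post top [  97.  -158.4]
```

>>> {"api": "jog_arm", "payload": {
  "targets": [60,10,2,0,0,0,-8,60,20,4,0,0,0,-16,60,30,6,0,0,0,-24,60,40,8,0,0,0,-32,60,50,10,0,0,0,-40,60,56,12,0,0,0,-48,60,56,12,0,0,0,-56,60,56,12,0,0,0,-64]
}}

```text
time: 12.8
ee_pos: [674.1, -12.0, 248.4]
ee_rot: [0.418, 3.113, -0.0]
wrist_force: [0.6, 0.4, 0.9]
gripper_width: 0.642
```

>>> {"api": "jog_arm", "payload": {
  "targets": [60,0,0,0,0,0,-8,60,0,0,0,0,0,-16,60,0,0,0,0,0,-24,60,0,0,0,0,0,-26,60,0,0,0,0,0,-26,60,0,0,0,0,0,-26]
}}

```text
time: 13.4
ee_pos: [674.4, -12.7, 248.2]
ee_rot: [-0.28, 3.129, -0.001]
wrist_force: [0.3, -0.2, 0.7]
gripper_width: 0.646
```

Run:
```python
from h import *
from scipy.spatial.transform import Rotation as Ro
o=observe();print(o['time'],loc(o['ee_pos']),o['ee_pos'],o['joint_pos']);M=Ro.from_rotvec(o['ee_rot']).as_matrix();print(loc(mark+M[:2,0]*100),loc(mark+M[:2,1]*100),M[:,2])
c=snap('wrist','w10'); g=cv2.cvtColor(c['pixels'],cv2.COLOR_BGR2GRAY)
W=lambda x,y,z:np.r_[mark+x*ex+y*ey,z]
print(proj(c,W(94.7,-158.6,186)))
cv2.imwrite('pics/w10b.png',c['pixels'])
```

```text
13.4 [  95.4 -159.3] [674.43023111 -12.72625417 248.20600242] [ 0.22333169  0.52035343 -0.4480403   1.64472121  0.2536811   1.03440592
  1.44614514]
[-100.     0.2] [  0.2 100. ] [ 1.80611482e-04 -3.23311262e-04 -9.99999931e-01]
[286.94637791 207.70168104]
```

View pics/w10b.png

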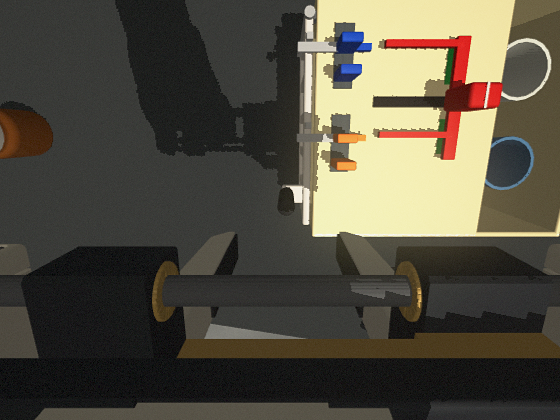

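>>> {"api": "jog_arm", "payload": {
  "targets": [60,0,0.5,40,0,0,0,60,0.5,0.5,75,0,0,0,60,0.5,0.5,100,0,0,0,60,0.5,0.5,115,0,0,0,60,0.5,0.5,115,0,0,0,8,0.5,0.5,115,0,0,0,8,0.5,0.5,115,0,0,0,8,0.5,0.5,115,0,0,0]
}}

```text
time: 14.25
ee_pos: [675.1, -12.4, 134.4]
ee_rot: [-0.282, 3.127, -0.0]
wrist_force: [0.7, 0.9, 0.4]
gripper_width: 0.432
```

>>> {"api": "jog_arm", "payload": {
  "targets": [8,0,0,0,0,0,0,8,0,0,0,0,0,0,8,0,0,0,0,0,0,8,0,0,0,0,0,0,8,0,0,0,0,0,0,8,0,0,0,0,0,0]
}}

```text
time: 14.85
ee_pos: [674.6, -13.6, 133.2]
ee_rot: [-0.281, 3.129, -0.002]
wrist_force: [1.0, -5.2, 3.8]
gripper_width: 0.166
```

Run:
```python
import numpy as np
a=.116
for D in range(6,61,6):
    t=a+np.radians(D); print(D,np.round([-176*(np.cos(t)-np.cos(a)),-176*(np.sin(t)-np.sin(a))],1))
from h import *;o=observe();print(loc(o['ee_pos']))
```

```text
6 [  3.1 -18.2]
12 [  8.1 -35.9]
18 [ 14.9 -53. ]
24 [ 23.4 -69.3]
30 [ 33.6 -84.7]
36 [ 45.4 -98.9]
42 [  58.5 -111.7]
48 [  73.  -123.2]
54 [  88.5 -133. ]
60 [ 105.  -141.2]
[  95.4 -160.1]
```

>>> {"api": "jog_arm", "payload": {
  "targets": [8,3,-18,0,0,0,6,8,8,-36,0,0,0,12,8,15,-53,0,0,0,18,8,23.5,-69.5,0,0,0,24,8,23.5,-69.5,0,0,0,24,8,23.5,-69.5,0,0,0,24]
}}

```text
time: 15.45
ee_pos: [664.2, -83.8, 133.2]
ee_rot: [0.37, 3.119, 0.002]
wrist_force: [1.6, 2.7, 0.9]
gripper_width: 0.162
```

Run:
```python
from h import *;o=observe();p=loc(o['ee_pos']);v=p-np.array([-80,-138.4]);print(p,np.hypot(*v),'gate',np.arctan2(-v[1],v[0])-.116,o['wrist_force'],o['gripper_width']*93)
```

```text
[  72.5 -227.3] 176.5204237475086 gate 0.41178900211840874 [1.62862663 2.70177099 0.89081304] 15.09307307109392
```

>>> {"api": "jog_arm", "payload": {
  "targets": [8,3,-18,0,0,0,6,8,8,-36,0,0,0,12,8,15,-53,0,0,0,18,8,23.5,-69.5,0,0,0,24,8,33.5,-84.5,0,0,0,30,8,45.5,-99,0,0,0,36,8,45.5,-99,0,0,0,36,8,45.5,-99,0,0,0,36]
}}

```text
time: 16.25
ee_pos: [597.3, -169.9, 133.2]
ee_rot: [1.313, 2.852, 0.001]
wrist_force: [4.4, -1.6, 1.0]
gripper_width: 0.164
```

Run:
```python
from h import *;o=observe();p=loc(o['ee_pos']);v=p-np.array([-80,-138.4]);print(p,np.hypot(*v),'gate',np.arctan2(-v[1],v[0])-.116,o['wrist_force'],o['gripper_width']*93,o['joint_pos'])
```

```text
[  -8.7 -300. ] 176.6302635450675 gate 1.0392737611637397 [ 4.4396111  -1.62253764  1.04200564] 15.222097478388166 [ 0.27370724  0.54559288 -0.12974621  1.89674108  0.10379079  0.70380713
  0.79137247]
```

>>> {"api": "jog_arm", "payload": {
  "targets": [8,3,-18,0,0,0,6,8,8,-36,0,0,0,12,8,15,-53,0,0,0,18,8,23.5,-69.5,0,0,0,24,8,35.5,-87,0,0,0,31,8,35.5,-87,0,0,0,31,8,35.5,-87,0,0,0,31,8,35.5,-87,0,0,0,31]
}}

```text
time: 17.05
ee_pos: [508.6, -200.4, 133.1]
ee_rot: [2.027, 2.397, 0.0]
wrist_force: [2.7, -5.8, 0.7]
gripper_width: 0.168
```

Run:
```python
from h import *;o=observe();p=loc(o['ee_pos']);v=p-np.array([-80,-138.4]);print(o['time'],p,np.hypot(*v),'gate',np.arctan2(-v[1],v[0])-.116,o['wrist_force'],o['gripper_width']*93)
c=snap('wrist','w11');d=snap('side','d11');s=snap('scene','s11')
out=np.zeros((600,800,3),np.uint8)
out[:300,:400]=cv2.resize(c['pixels'],(400,300));out[:300,400:775]=cv2.resize(d['pixels'][130:270,190:365],(375,300),interpolation=cv2.INTER_CUBIC)
out[300:,:400]=cv2.resize(s['pixels'],(400,300));out[300:,400:775]=cv2.resize(s['pixels'][180:280,250:375],(375,300),interpolation=cv2.INTER_CUBIC)
cv2.imwrite('pics/z11.png',out)
```

```text
17.05 [-101.5 -314.1] 177.0105646564634 gate 1.576558656700329 [ 2.68994088 -5.76080423  0.72305537] 15.600559400161934
```

View pics/z11.png

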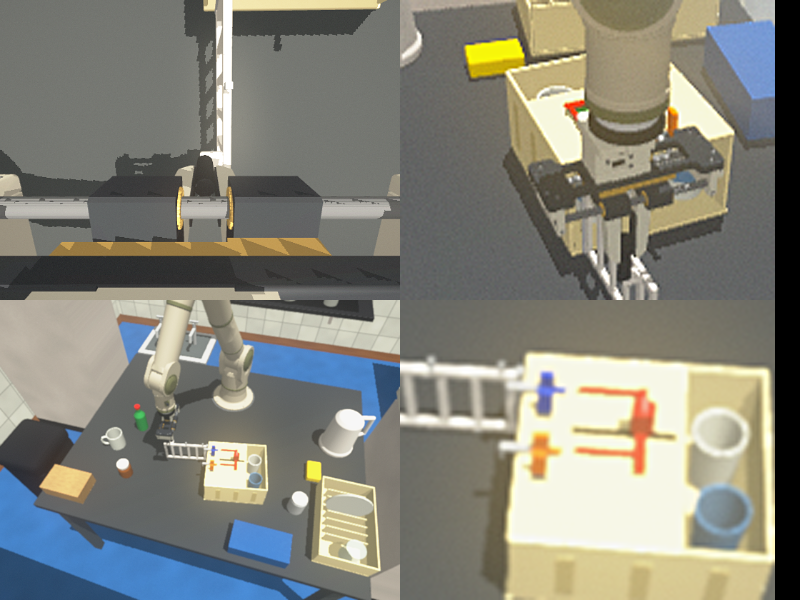

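>>> {"api": "jog_arm", "payload": {
  "targets": [8,0,0,0,0,0,0,8,0,0,0,0,0,0,8,0,0,0,0,0,0,8,0,0,0,0,0,0]
}}

```text
time: 17.6
ee_pos: [508.8, -200.4, 133.1]
ee_rot: [2.026, 2.397, 0.0]
wrist_force: [3.3, -6.3, 2.1]
gripper_width: 0.164
```

Run:
```python
from h import *;o=observe();p=loc(o['ee_pos']);v=p-np.array([-80,-138.4]);print(o['time'],'gate',np.arctan2(-v[1],v[0])-.116,o['wrist_force'],o['gripper_width']*93)
print(job_done())
```

```text
17.6 gate 1.5754369926384382 [ 3.34632667 -6.2957004   2.12850217] 15.220698007834484
the job is handed in; nothing more can be done
None
```

I drew the lock back to the green patches and squeezed the orange catch, then the blue one. I then swung the gate past its detent and handed the job in at 17.6 s with the post still gripped. No verdict was reported.

**Last checks**
- **Gate:** it stood at about 1.575 rad, worked out from the tool position and the estimated hinge. The fingers held the post at about 15 mm opening, and the wrist force was about 7 N.
- **Catches:** each one closed to about 31 mm over both jaws, where 32 mm is fully in. The later pictures showed both still squeezed.
- **Lock:** the grip was left about 0.3 mm from my measured mark, going by the tool position at the draw. Later pictures showed the bar still lying over the patches.
- **Bystanders:** none looked shifted or tipped in the last scene picture. I did not measure their positions.

**What failed or disagreed:** the first squeeze on the orange catch closed above its jaws and touched nothing. In the pictures the fingertips sat roughly 20 mm higher than the reported TCP. I opened again, went 18 mm lower, and the squeeze then worked. I kept that correction for the blue catch and the post.

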